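Unlock and open the scrap hatch, then push the used paper pot in

TASK

Scrap the empty paper pot at the stainless scrap station: with a fingertip press the spring plunger down in the cover's finger hole and, holding it down, slide the cover over it, on away from the landing as far as it goes, so that the plunger springs up again behind the cover and keeps it open. Then push the handleless paper pot along the landing until it drops through the opening into the scrap pan. Only press and push, never pick anything up; leave the mug on the landing and everything else on the station and the table standing where it is.

Things in the scene. Friction and masses are not known exactly. Their poses are not given: they have to be found in the camera images.
- station: Fixed stainless scrap station, a box 350 mm (x) by 555 mm (y) with a flat deck 110 mm above the table. Origin on the table directly below the plunger's axis; x roughly away from the robot, y (roughly the robot's left, turned up to 10 degrees) the way the cover opens. Deck: x -150 to 200, y -293 to 262 mm; end stop at y 248. Beyond the far guide a ledge carries a knife and a shaker.
- landing_edge (a point): Fixed point at deck height, middle of the edge between landing and opening (station x 0, y -168 mm). The landing is the bare flat deck on the -y side of it, 125 mm long, no rim at its free end. The cover's two guides, 14 mm high, run along y at station x -132 to -111 and 111 to 132 mm, from y -176 on.
- opening (a point): Centre of the rectangular opening in the deck, at deck height (fixed): station y -168 to -28 mm, x -115 to 115 mm. Straight walls go down to the scrap pan's floor 100 mm below the deck. At the start the shut cover hides it.
- cover (a joint): Travel in m of the flat grey plastic cover along station +y: 0 shut, 0.197 open at its end stop. Captive in its guides, about 1.5 N friction, 6 mm thick, underside 2 mm above the deck; shut it spans y -176 to 48 mm, x -119 to 119. The raised plunger blocks it after 2.5 mm; once over the pressed plunger it keeps that down until, past 0.191, the plunger springs up behind its tail and holds it open.
- finger_hole (a point): Centre of the rectangular finger hole through the cover, at the cover's upper face (8 mm above the deck); moves with the cover. 42 mm along station y, 46 mm across; shut, it spans y -17.5 to 24.5 mm. A finger in it pushes the cover open by the hole's +y edge; a finger or shut finger pair 17 mm or more thick along y is still on the plunger when the cover begins to cover it.
- plunger_top (a point): Centre of the flat top of the spring plunger, a round steel pin 30 mm in diameter standing in the finger hole. Up, its top is 16 mm above the deck and 8 mm above the cover; the point moves with it.
- plunger (a joint): How far the plunger is pressed down, in m: 0 up, 0.016 flush with the deck, where the finger comes to rest on the deck (hard stop). The spring takes about 2 N to start and 4.5 N at the bottom; it must be down beyond about 0.0145 for the cover to pass over it, and springs back when let go.
- pot_mid (a point): Middle (on the axis, 28 mm above the base) of the used pot: empty, open, of stiff whitish paper fibre, tapered, no handle, 74 mm across the rim, 60 mm at the foot, 56 mm high, about 30 g, loose on the landing. Pot and mug stand side by side, about 55 mm either side of station x 0; either may be the nearer.
- mug: White china mug with a handle, 76 mm across, 88 mm high, standing beside the pot on the landing, its handle roughly towards the landing's free end. Origin at the centre of its foot. Leave it standing.
- knife: Steel table knife 220 mm long lying along the ledge beyond the far guide. Leave it.
- shaker: Steel shaker 38 mm across, 66 mm high, standing on the ledge beyond the far guide; origin at its foot. Leave it.
- bowls: Stack of grey-green bowls 140 mm across, about 90 mm high, on the table beside the landing's free end; origin at its foot. Leave it.
- sponge: Yellow sponge 55 by 85 by 28 mm lying at the far corner of the landing. Leave it.
- tumbler: Clear plastic tumbler 72 mm across, 100 mm high, on the table beside the station's left end; origin at its foot. Leave it.
- spray: White spray bottle 80 mm across, 220 mm high, on the table beside the station's left end; origin at its foot. Leave it.
There are look-alikes about, which are no part of the job. Leave any blue or red look-alike of the part that bears pot_mid alone.

How it is judged (in metres and radians):
On the way, in this order (a step that is already met when the one before it is completed fails the run):
1. the plunger is pressed down while the cover is still shut (value of joint plunger above 0.012 m and value of joint cover below 0.02 m), for 0.05 s.
2. the cover is fully open and the plunger has sprung up behind it, the pot not yet in the pan (value of joint cover above 0.188 m and value of joint plunger below 0.004 m and z of pot_mid in the frame of station above 0.1 m), for 0.1 s.
At the end, for the whole second after the job is handed in: Cover open at least 188 of its 197 mm, the plunger up again behind it (within 4 mm of full height), the pot at rest in the scrap pan under the opening (its middle 30 mm or more below the deck), the mug upright within 25 mm and every other thing within 30 mm of its place (value of joint cover above 0.188 m and value of joint plunger below 0.004 m and x of pot_mid in the frame of station between -0.115 and 0.115 m and y of pot_mid in the frame of station between -0.168 and -0.028 m and z of pot_mid in the frame of station below 0.08 m and linear speed of pot below 0.03 m/s and distance of mug from where it was at the start of the episode below 0.025 m and angle between mug's own z axis and vertical below 0.2 rad and distance of each of knife, shaker, bowls, sponge, tumbler, spray from where it was at the start of the episode below 0.03 m); the robot touches nothing.
It fails at once if the pot is lifted off the landing instead of pushed (z of pot_mid in the frame of station above 0.165 m).
It fails at once if the mug is shifted more than 25 mm, or tipped (distance of mug from where it was at the start of the episode above 0.025 m or angle between mug's own z axis and vertical above 0.35 rad).
It fails at once if another thing on the station or the table is shifted more than 30 mm (distance of any of knife, shaker, bowls, sponge, tumbler, spray from where it was at the start of the episode above 0.03 m).
It also fails if it takes over 54 s, if anything falls off the work surface, if the arm or the gripper's body presses on something with over 40 N, if the wrist force passes 120 N, or if a joint passes its speed limit or range.

ROBOT

A 6-joint arm with a two-finger parallel gripper is mounted at the origin on the work surface. World frame = base frame: x ahead of the robot, y to its left, z up, the work surface at z = 0. Lengths are in m, angles in degrees, forces in N, time in s.
With the tool pointing down it reaches from about 0.4 to 0.825 m from the base axis. Payload 7 kg.
Tool frame: the origin (TCP) lies midway between the tips of the shut fingers; the grasp point (between the pads) lies 19 mm behind it; z points along the fingers, y is the direction in which the jaws open and shut (so a half turn about z gives the same grasp; the last joint's range is limited). The gripper opens to 88 mm and grips with 3 to 60 N. Pads are 19 mm wide; open, the fingers measure 130 mm over their backs; the gripper's body (78 mm by 193 mm) begins 47 mm behind the grasp point.
Start: joints at [-58.608, 20.546, 0.682, 0, -70.136, -16.507], TCP at [0.173, -0.652, 0.227] pointing down, gripper open.
Joint ranges: [-176.03, 176.03], [-82.01, 121.73], [-58.28, 71.71], [-173.87, 95.51], [-174.79, -0.11], [-173.66, 173.66]. Speed limits (degrees/s): [136.94, 136.94, 172.46, 180, 180, 180].

INTERFACE

Orientations are given as a 3x3 rotation matrix whose columns are the frame's x, y, z axes.
In Python, from rig import robot gives the robot as it stands. Calls block until the motion is done:
- robot.goto(position, orientation): joint-space move of the TCP to a pose.
- robot.servo_line(position, ori=None, speed=0.15): straight line of the TCP; ori=None keeps the orientation; speed is the mean speed in m/s.
- robot.movej(angles): joint-space move.
- robot.move_gripper(opening): opening from 0.0 (shut) to 1.0 (fully open); the grip force is fixed at half the most; returns when the fingers have stopped.
- robot.dwell(seconds).
- robot.ik(position, orientation): joint angles nearest the present ones, or None.
- robot.grab_frame(name): name is "scene" or "top" or "wrist"; returns (picture, depth): 420x560x3 uint8, red, green, blue; 420x560 float32, m along the optical axis (not along the pixel's ray), 0 where there is no reading.
- robot.camera_info(name): a dict with "vfov" (degrees; the focal length in pixels is half the picture's height over the tangent of half this angle, whatever the lens; pixels are square), "cx", "cy" (the principal point, pixels), "view" (4x4, takes a point from world to camera coordinates); the wrist camera has in their place "T_tool_cam" (4x4, takes a point from camera to tool coordinates, whose origin is the TCP and whose axes are the flange's). Camera axes: x right, y down, z forward; pixel columns grow to the right and rows downward; lengths in m; the calibration is good to about 2 mm. A picture is of the moment at which its call begins: read the wrist's pose just before it. camera_info takes no time and is no camera call.
A pose or a line that the arm cannot do raises robot.Unreachable and nothing moves.
- robot.job_done(): hands the job in, once; it reports no verdict.
Readings, each from a call of its own:
- robot.read_t(): time.
- robot.read_qpos(): joint angles.
- robot.read_qvel(): joint speeds.
- robot.read_effort(): joint torques, N m.
- robot.read_position(): TCP position.
- robot.read_tcp_rot(): TCP orientation.
- robot.read_force(): force on the tool from outside, world axes, zero at the start.
- robot.read_ft_torque(): the same for the moment, N m.
- robot.read_grip_width(): opening from 0.0 (shut) to 1.0 (fully open).
Only numpy, scipy, OpenCV 4.12 (cv2) and the standard library are available. Lean on these libraries where they do the work, as an engineer would, in place of code of your own. Each camera call takes 0.05 s, during which the arm holds its last target. There are 200 camera calls.

## Working session

There is one attempt and no reset: what is moved stays moved. The work goes in short steps, each a Python script; the robot and the scene stay as the last script left them, time stands still between calls to the robot, and variables do not carry over. Pictures are saved under pics/ and viewed, about 8 in all and at most 12, crops included, and the job is handed in when it is done.

```bash
ls; mkdir -p pics
cat > h.py <<'E'
import numpy as np, cv2
from rig import robot
def grab(name,fn=None):
    R=np.array(robot.read_tcp_rot());p=np.array(robot.read_position())
    im,d=robot.grab_frame(name);ci=robot.camera_info(name)
    if name=="wrist":
        T=np.eye(4);T[:3,:3]=R;T[:3,3]=p;T=T@np.array(ci["T_tool_cam"])
    else: T=np.linalg.inv(np.array(ci["view"]))
    f=im.shape[0]/2/np.tan(np.radians(ci["vfov"])/2)
    v,u=np.mgrid[:im.shape[0],:im.shape[1]]
    P=np.stack([(u-ci["cx"])/f*d,(v-ci["cy"])/f*d,d],-1)@T[:3,:3].T+T[:3,3]
    P[d==0]=np.nan
    if fn: cv2.imwrite("pics/"+fn+".png",im[...,::-1]); np.savez("pics/"+fn+".npz",P=P,d=d,T=T,f=f,c=[ci["cx"],ci["cy"]],im=im)
    return im,P
E
python3 - <<'E'
from h import *
a,_=grab("scene","s0");b,_=grab("top","t0")
for n in("scene","top"):print(robot.camera_info(n))
print(robot.camera_info("wrist"),robot.read_t(),robot.read_tcp_rot())
E
```

```text
pics
{'vfov': 56.266837123487186, 'cx': 278.4152917337623, 'cy': 211.97918205494554, 'view': array([[ 0.43223582,  0.90155982, -0.01902857, -0.29281405],
       [ 0.62500375, -0.31472385, -0.7143663 , -0.29159562],
       [-0.6500327 ,  0.29688178, -0.69951319,  1.62998591],
       [ 0.        ,  0.        ,  0.        ,  1.        ]])}
{'vfov': 42.45503807845893, 'cx': 278.0007540786396, 'cy': 204.047298116371, 'view': array([[ 0.00232879, -0.99998989,  0.00384765,  0.01197155],
       [-0.98769321, -0.00290185, -0.15637679,  0.61655439],
       [ 0.15638638, -0.00343613, -0.98768998,  1.77449626],
       [ 0.        ,  0.        ,  0.        ,  1.        ]])}
{'vfov': 63.114239328366594, 'cx': 275.63883756923497, 'cy': 211.64494120253403, 'T_tool_cam': array([[ 6.59097057e-04, -9.70072340e-01, -2.42815199e-01,
         6.59918182e-02],
       [ 9.99999680e-01,  7.49350519e-04, -2.79337394e-04,
        -4.11732912e-04],
       [ 4.52931175e-04, -2.42814938e-01,  9.70072524e-01,
        -1.58436571e-01],
       [ 0.00000000e+00,  0.00000000e+00,  0.00000000e+00,
         1.00000000e+00]])} 0.1 [[-9.66461863e-01 -2.56809681e-01 -5.05677368e-04]
 [-2.56810146e-01  9.66460862e-01  1.39699320e-03]
 [ 1.29956008e-04  1.48000373e-03 -9.99998896e-01]]
```

View pics/s0.png

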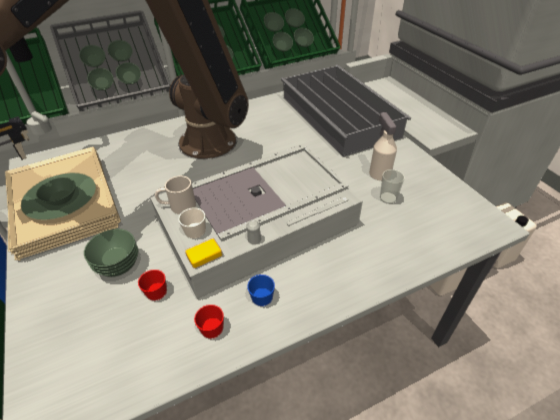

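View pics/t0.png

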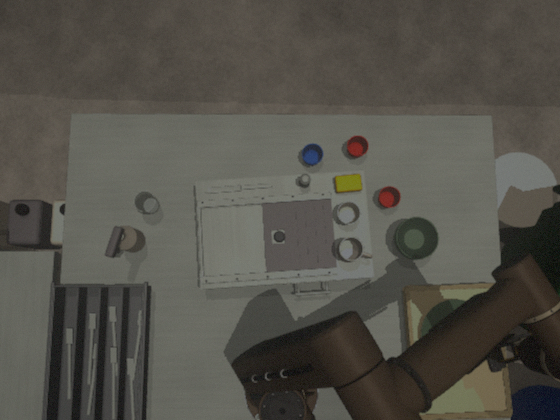

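The scene picture shows the station with the mug nearer the robot and the pot at (193,222) beyond it. In the top view the plunger is at about (279,237), the pot at (347,213) and the mug at (349,249). I'll enlarge the top view.

Run:
```python
from h import *
z=np.load("pics/t0.npz");im=z["im"];P=z["P"]
c=im[165:300,185:385];cv2.imwrite("pics/c0.png",cv2.resize(c,None,fx=4,fy=4,interpolation=cv2.INTER_CUBIC)[...,::-1])
# station mask by height
m=(abs(P[...,2]-0.11)<0.02)&(P[...,0]>0.3)&(P[...,0]<1.0)
n,l,s,_=cv2.connectedComponentsWithStats(m.astype(np.uint8))
k=1+np.argmax(s[1:,4]);print(s[k])
pts=P[l==k][:,:2].astype(np.float32);print(cv2.minAreaRect(pts),np.median(P[l==k][:,2]))
for u,v in[(279,237),(347,213),(349,249),(230,240),(300,215),(414,238),(347,205),(304,180)]:print(u,v,P[v,u].round(4))
```

```text
[  196   171   179   119 17007]
((0.5257100462913513, -0.004696190357208252), (0.353213906288147, 0.5569042563438416), 4.088626384735107) 0.1133241784211163
279 237 [0.4981 0.0104 0.1212]
347 213 [ 0.5767 -0.2093  0.1192]
349 249 [ 0.4601 -0.2131  0.123 ]
230 240 [0.4886 0.1678 0.1148]
300 215 [ 0.5695 -0.0572  0.121 ]
414 238 [ 0.5041 -0.4441  0.0371]
347 205 [ 0.5996 -0.207   0.14  ]
304 180 [ 0.6734 -0.0678  0.176 ]
```

View pics/c0.png

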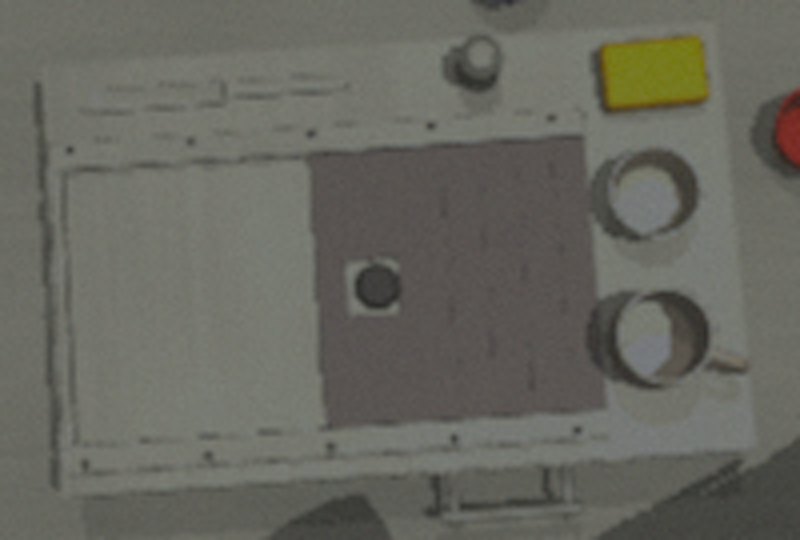

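The crop shows the plunger at about (377,286), the pot's rim centre at (652,194) and the mug at (660,338). The fitted rectangle is 353x557 mm at 4.1°, which matches the station's 350x555. Next I fix the poses and move to hover over the plunger with the jaws shut.

```bash
cat >> h.py <<'E'
th=np.radians(4.09);SX=np.array([np.cos(th),np.sin(th),0]);SY=np.array([-np.sin(th),np.cos(th),0])
O=np.array([0.4997,0.0090,0])
def W(x,y,z): return O+SX*x+SY*y+np.array([0,0,z])   # station mm->world (m), z above table
def S(p): q=np.asarray(p)-O; return np.stack([q@SX,q@SY,q[...,2]],-1)
def ray(z,u,v,h):
    d=z["T"][:3,:3]@np.array([(u-z["c"][0])/z["f"],(v-z["c"][1])/z["f"],1]);o=z["T"][:3,3]
    return o+d*(h-o[2])/d[2]
D=np.array([0,0,-1.])
def ori(xd,zd=D): # tool x along xd, z along zd
    zd=zd/np.linalg.norm(zd);x=xd-zd*(xd@zd);x/=np.linalg.norm(x);return np.stack([x,np.cross(zd,x),zd],1)
E
python3 - <<'E'
from h import *
z=np.load("pics/t0.npz")
q=lambda u,v,h:print(S(ray(z,185+(u-1.5)/4,165+(v-1.5)/4,h)).round(4))
q(377,286,.126);q(652,194,.166);q(660,338,.198);q(655,73,.138);q(480,53,.176)
P=S(z["P"])
# pot rim points
m=(P[...,2]>.145)&(P[...,2]<.18)&(P[...,0]>0)&(P[...,0]<.1)&(P[...,1]<-.15)&(P[...,1]>-.29)
a=P[m];print(len(a),a.min(0).round(3),a.max(0).round(3))
for s in(1,-1):
    for nm,pos,o in[("plung",W(0,0,.25),ori(s*SY)),("open",W(0,.19,.11),ori(s*SY)),("pot",W(.055,-.3,.13),ori(s*SX,D+.27*SY)),("potend",W(.055,-.16,.13),ori(s*SX,D+.27*SY))]:
        r=robot.ik(pos,o);print(s,nm,None if r is None else np.round(r,1))
o=ori(SY)
E
```

```text
[0.0009 0.0018 0.126 ]
[ 0.0545 -0.2185  0.166 ]
[-0.0607 -0.2101  0.198 ]
[ 0.1562 -0.2337  0.138 ]
[ 0.1745 -0.0915  0.176 ]
135 [ 0.019 -0.258  0.145] [ 0.092 -0.187  0.177]
1 plung [ 23.6   2.9 -18.8   0.  -68.3 160.5]
1 open [ 43.6  12.8 -27.1   0.  -50.1 140.5]
1 pot [-18.   27.    2.1 -14.8 -71.5 117.6]
1 potend [ -6.   20.7  -7.5 -16.4 -65.4 107.4]
-1 plung [ 23.6   2.9 -18.8   0.  -68.3 -19.5]
-1 open [ 43.6  12.8 -27.1   0.  -50.1 -39.5]
-1 pot [-18.   27.    2.1 -14.8 -71.5 -62.4]
-1 potend [ -6.   20.7  -7.5 -16.4 -65.4 -72.6]
```

Run:
```python
from h import *
robot.move_gripper(0.0)
robot.goto(W(0,0,.20),ori(-SY))
print(robot.read_t(),S(np.array(robot.read_position())).round(4),robot.read_force(),robot.read_grip_width())
grab("wrist","w1")
```

```text
4.1333 [ 1.e-04 -5.e-04  2.e-01] [ 0.04860231  0.39470814 -0.15772679] 0.0053794352697005155
```

View pics/w1.png

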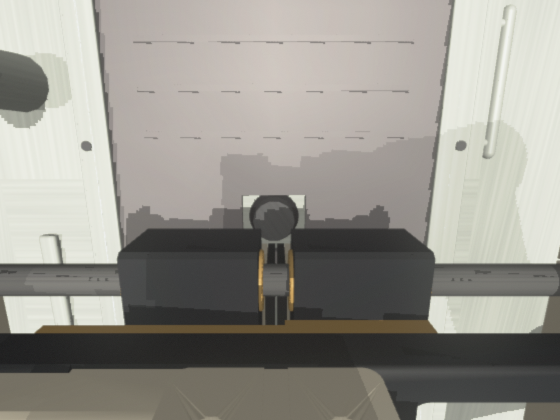

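The wrist picture shows the hole spanning columns 243–305 and the plunger at (274,217), in line with the tool, whose tips should project near (275,263). I need the fingertip footprint, so I'll check it from depth in the tool frame.

Run:
```python
from h import *
z=np.load("pics/w1.npz");P=z["P"];d=z["d"]
p=np.array(robot.read_position());R=np.array(robot.read_tcp_rot());L=((P-p)@R*1000)
for v in(225,235,245,255,262,270,280,290,300):
    print(v,[tuple(np.nan_to_num(L[v,u]).round().astype(int)) for u in(235,252,260,266,275,284,290,298,315)])
q=lambda u,v,h:print(S(ray(z,u,v,h)).round(4))
q(274,217,.126);q(243,196,.118);q(305,196,.118)
c=z["im"][180:320,190:360];cv2.imwrite("pics/c1.png",cv2.resize(c,None,fx=4.5,fy=4.2,interpolation=cv2.INTER_CUBIC)[...,::-1])
```

```text
225 [(np.int64(-5), np.int64(-29), np.int64(82)), (np.int64(-7), np.int64(-17), np.int64(89)), (np.int64(-2), np.int64(-10), np.int64(74)), (np.int64(-2), np.int64(-6), np.int64(73)), (np.int64(-2), np.int64(1), np.int64(74)), (np.int64(-2), np.int64(7), np.int64(73)), (np.int64(-2), np.int64(11), np.int64(74)), (np.int64(-7), np.int64(18), np.int64(90)), (np.int64(-5), np.int64(30), np.int64(82))]
235 [(np.int64(40), np.int64(-9), np.int64(-78)), (np.int64(39), np.int64(-5), np.int64(-76)), (np.int64(39), np.int64(-3), np.int64(-75)), (np.int64(-10), np.int64(-6), np.int64(74)), (np.int64(-10), np.int64(1), np.int64(74)), (np.int64(-10), np.int64(7), np.int64(73)), (np.int64(-15), np.int64(12), np.int64(90)), (np.int64(39), np.int64(7), np.int64(-77)), (np.int64(39), np.int64(11), np.int64(-77))]
245 [(np.int64(39), np.int64(-8), np.int64(-85)), (np.int64(39), np.int64(-5), np.int64(-84)), (np.int64(36), np.int64(-3), np.int64(-76)), (np.int64(12), np.int64(-4), np.int64(-8)), (np.int64(-23), np.int64(0), np.int64(90)), (np.int64(12), np.int64(5), np.int64(-7)), (np.int64(12), np.in
[... 1917 characters left out ...]
np.int64(27), np.int64(1), np.int64(-83)), (np.int64(28), np.int64(3), np.int64(-84)), (np.int64(29), np.int64(4), np.int64(-87)), (np.int64(31), np.int64(6), np.int64(-90)), (np.int64(30), np.int64(10), np.int64(-89))]
300 [(np.int64(29), np.int64(-8), np.int64(-91)), (np.int64(28), np.int64(-4), np.int64(-90)), (np.int64(27), np.int64(-3), np.int64(-87)), (np.int64(5), np.int64(-3), np.int64(-47)), (np.int64(-70), np.int64(1), np.int64(91)), (np.int64(5), np.int64(4), np.int64(-46)), (np.int64(27), np.int64(4), np.int64(-87)), (np.int64(29), np.int64(6), np.int64(-91)), (np.int64(29), np.int64(9), np.int64(-91))]
[ 0.0002 -0.0041  0.126 ]
[ 0.0225 -0.0176  0.118 ]
[-0.022  -0.0175  0.118 ]
```

View pics/c1.png

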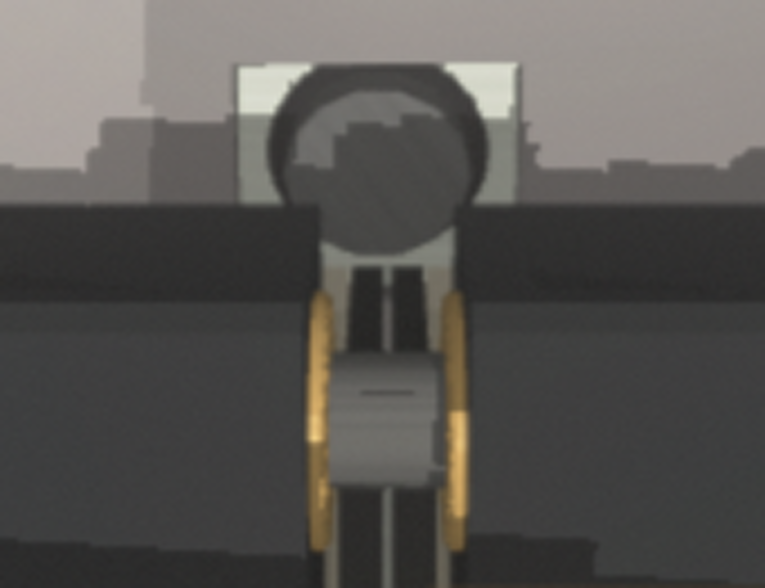

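The frame checks out: hole edges measure ±22 mm across and -17.5 mm along y, as given. Now I press in stages and watch the force.

Run:
```python
from h import *
rp=lambda t:print(t,round(robot.read_t(),2),S(np.array(robot.read_position())).round(4),np.round(robot.read_force(),2))
robot.servo_line(W(0,.004,.135),speed=.1);rp("hover")
for z in(.122,.1165,.1135,.1115,.1105):
    robot.servo_line(W(0,.004,z),speed=.04);rp(z)
    if np.array(robot.read_force())[2]>12: break
```

```text
hover 4.98 [0.0004 0.004  0.1354] [ 0.41 -0.52  0.01]
0.122 5.46 [0.0005 0.0041 0.1222] [0.77 1.33 2.47]
0.1165 5.74 [0.0003 0.0041 0.1166] [0.5  2.51 4.02]
0.1135 5.99 [0.0003 0.0041 0.1137] [1.96 0.9  4.26]
0.1115 6.24 [0.0002 0.0041 0.1117] [1.62 1.95 3.84]
0.1105 6.49 [0.0002 0.0041 0.1106] [1.62 1.68 4.11]
```

Run:
```python
from h import *
rp=lambda t:print(t,round(robot.read_t(),2),S(np.array(robot.read_position())).round(4),np.round(robot.read_force(),2))
robot.servo_line(W(0,.004,.1100),speed=.04);rp("z110")
if np.array(robot.read_force())[2]<7: robot.servo_line(W(0,.004,.1095),speed=.04);rp("z1095")
z=S(np.array(robot.read_position()))[2]-.0002
for y in(.014,.02,.03,.06):
    robot.servo_line(W(0,y,z),speed=.06);rp(y)
robot.servo_line(W(0,.195,z+.001),speed=.12);rp(.195)
for y in(.202,.206,.209,.212,.214,.216):
    robot.servo_line(W(0,y,z+.001),speed=.05);rp(y)
    if abs(np.array(robot.read_force())@SY)>12: break
grab("top","t1")
im=cv2.imread("pics/t1.png");cv2.imwrite("pics/c2.png",cv2.resize(im[150:310,170:400],None,fx=3.4,fy=3.4,interpolation=cv2.INTER_CUBIC))
```

```text
z110 6.74 [0.0003 0.0041 0.1103] [1.12 2.57 7.12]
0.014 7.06 [-0.0006  0.0134  0.1103] [-0.51 -0.78  9.23]
0.02 7.31 [-0.0007  0.0191  0.1103] [-0.36 -2.3   8.05]
0.03 7.62 [-0.0007  0.029   0.1103] [ 0.27 -3.28  8.4 ]
0.06 8.28 [-0.0007  0.0586  0.1103] [ 0.09 -5.2   9.12]
0.195 9.55 [-0.0008  0.1939  0.1104] [ 1.68 -2.82 -1.43]
0.202 9.84 [-0.0009  0.2013  0.1105] [ 1.72 -1.96 -2.08]
0.206 10.09 [-0.0005  0.2059  0.1109] [ 0.34 -1.12 -1.2 ]
0.209 10.34 [-0.      0.2093  0.1112] [ 0.05  0.09 -0.23]
0.212 10.59 [-1.000e-04  2.103e-01  1.112e-01] [ 2.68 -9.1   1.02]
0.214 10.84 [-2.000e-04  2.105e-01  1.112e-01] [  6.46 -16.72   3.36]
```

View pics/c2.png

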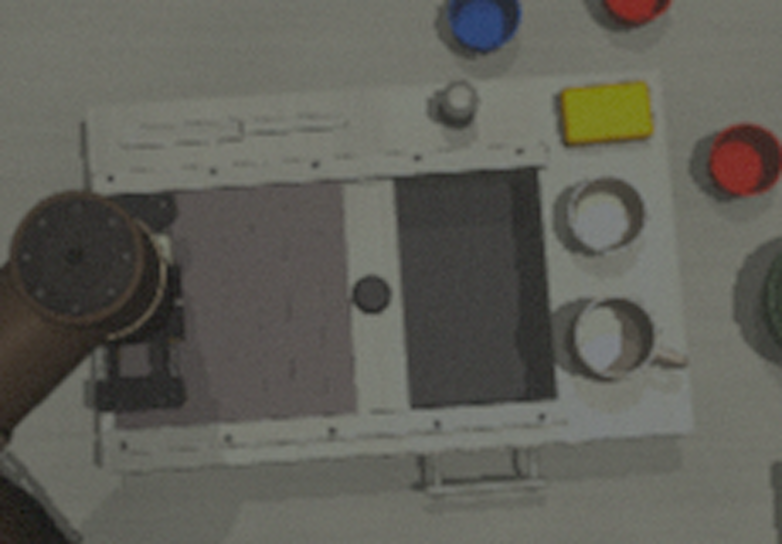

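The picture shows the cover against its end stop (the force rose to 17 N) with the plunger standing up behind the tail at (371,293). The opening is clear, and the pot is at (605,215) with the mug below it. Now I back off, lift, go round behind the pot and push it with the fingertips tilted forward so they touch it low.

Run:
```python
from h import *
rp=lambda t:print(t,round(robot.read_t(),2),S(np.array(robot.read_position())).round(4),np.round(robot.read_force(),2))
robot.servo_line(W(0,.206,.1115),speed=.05)
robot.servo_line(W(0,.206,.32),speed=.2);rp("up")
o=ori(-SX,D+.27*SY)
robot.goto(W(.055,-.315,.32),o);rp("above")
robot.servo_line(W(.055,-.315,.127),speed=.15);rp("down")
robot.servo_line(W(.055,-.25,.127),speed=.08);rp("push")
grab("wrist","w2")
```

```text
up 12.39 [-0.0006  0.2059  0.3188] [-0.86  0.08 -0.16]
above 14.31 [ 0.0555 -0.3139  0.3202] [-0.09  0.6   0.32]
down 15.74 [ 0.0555 -0.3153  0.1281] [-0.18  0.08  0.07]
push 16.7 [ 0.0551 -0.2502  0.127 ] [0.44 0.38 0.09]
```

View pics/w2.png

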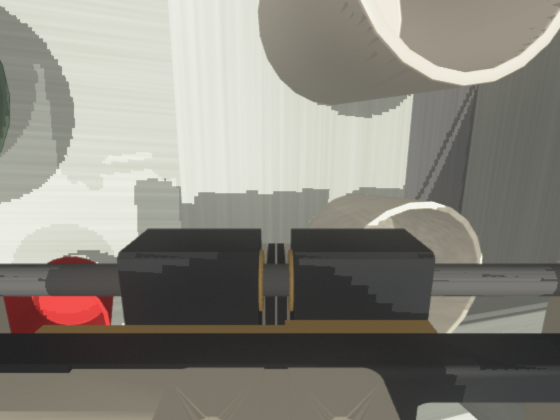

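The wrist view shows the pot just ahead of the fingers at about (400,265), still upright, with the mug clear at upper right. I'll continue the push.

Run:
```python
from h import *
rp=lambda t:print(t,round(robot.read_t(),2),S(np.array(robot.read_position())).round(4),np.round(robot.read_force(),2))
robot.servo_line(W(.055,-.215,.127),speed=.07);rp("push")
grab("wrist","w3a")
robot.servo_line(W(.055,-.185,.127),speed=.07);rp("push")
robot.dwell(.3)
grab("wrist","w3b")
a=[cv2.imread(f"pics/{n}.png") for n in("w3a","w3b")]
cv2.imwrite("pics/c3.png",cv2.resize(np.hstack(a),(800,300)))
```

```text
push 17.4 [ 0.0551 -0.2147  0.1272] [ 0.83 -0.78 -0.5 ]
push 18.02 [ 0.0551 -0.1847  0.1272] [-0.99 -0.12 -0.41]
```

View pics/c3.png

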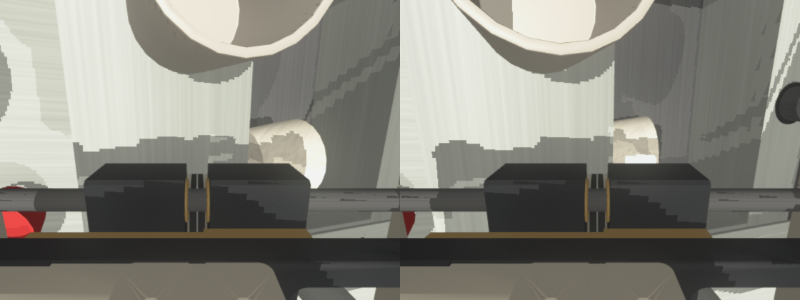

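In both frames the pot has dropped into the pan and lies at about (290,155) in the left one. I'll lift straight off, clear the view and check.

Run:
```python
from h import *
robot.servo_line(W(.055,-.20,.34),speed=.2)
robot.movej([-58.608,20.546,0.682,0,-70.136,-16.507])
print(robot.read_t(),robot.read_force())
grab("top","t2");z=np.load("pics/t2.npz");P=S(z["P"]);P0=S(np.load("pics/t0.npz")["P"])
im=cv2.imread("pics/t2.png");cv2.imwrite("pics/c4.png",cv2.resize(im[150:310,170:400],None,fx=3.4,fy=3.4,interpolation=cv2.INTER_CUBIC))
m=(P[...,0]>-.11)&(P[...,0]<.11)&(P[...,1]>-.16)&(P[...,1]<-.035)
i=z["im"].astype(int).sum(-1);b=m&(P[...,2]>.025)
print("pan max z",np.nanmax(P[m][:,2]).round(3),"pot pts",b.sum(),np.median(P[b],0).round(3))
```

```text
21.8 [ 0.60040001 -0.89170579 -0.14187168]
pan max z 0.092 pot pts 294 [ 0.048 -0.134  0.071]
```

View pics/c4.png

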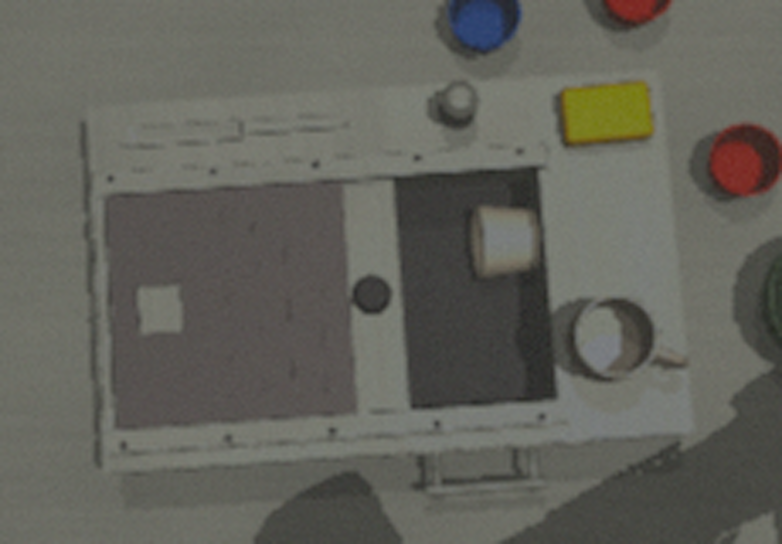

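The picture shows the pot lying on its side in the pan at (505,240) and the cover fully open. The plunger is up at (371,293), and the mug, sponge, shaker and knife have not moved. Handing in.

```bash
python3 -c "
from rig import robot
robot.job_done();print(robot.read_t())"
```

```text
the job is handed in; nothing more can be done
the job is handed in; nothing more can be done
```

The paper pot is in the scrap pan, the cover is latched open, and I handed the job in at about 22 s of the 54 s allowed.

- **Cover:** I pressed the plunger with the shut fingertips until they met the deck (7 N). Holding it down, I slid the cover over it to the end stop, where the force rose to 17 N. The top view then showed the plunger standing up behind the cover's tail.
- **Pot:** I pushed it low from the landing's free end until it dropped through the opening.
- **Final check, top view:** The pot lies on its side in the pan at about station x 48, y -134 mm. Its visible surface is about 40 mm below the deck. The cover is still open and the plunger up.
- **Other things:** The mug, knife, shaker and sponge look unmoved. The bowls were only partly in the last picture. The tumbler and spray bottle were outside it, so I did not recheck them, but the arm never came near them.
- **Arm:** It is back at its start pose, clear of everything. No check failed or disagreed.

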